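# Load the specimen magazine through its sprung shutter up to the fill line

## Robot

A 6-joint arm with a two-finger parallel gripper is mounted at the origin on a cart in front of the work surface, level with it; the furniture and walls round the work are solid. World frame = base frame: x ahead of the robot, y to its left, z up, the work surface at z = 0. Lengths are in m, angles in degrees, forces in N, time in s.
With the tool pointing down it reaches from about 0.3 to 0.75 m from the base axis. Payload 8.5 kg.
Tool frame: the origin (TCP) lies on the centre line of the jaws, within the pads' length; the fingertips stand 25 mm ahead of it and the grasp point (between the pads) lies 6 mm ahead of it; z points along the fingers, y is the line along which they close (so a half turn about z gives the same grasp; the last joint's range is limited). The gripper opens to 85 mm and grips with 20 to 120 N. Pads are 22 mm wide; open, the fingers measure 114 mm over their backs; the gripper's body (76 mm by 85 mm) begins 54 mm behind the grasp point. The pads swing forward as they close: fully open they stand 13 mm farther back than shut.
Start: joints at [62.664, 21.807, 74.336, -0, 83.858, -12.336], TCP at [0.142, 0.531, 0.256] pointing down, gripper open.
Joint ranges: [-178.18, 178.18], [-50.72, 133.34], [12.68, 142.11], [-81.47, 261.47], [9.98, 163.14], [-165.26, 165.26]. Speed limits (degrees/s): [136.94, 136.94, 180, 180, 180, 180].

## Interface

Orientations are given as a 3x3 rotation matrix whose columns are the frame's x, y, z axes.
In Python, from rig import telemetry, optics, env gives the robot as it stands.
- The arm moves only by the tool send_rows, never from a script. Its argument "deltas" is a list that holds one entry, the list of rows, each a list of 7 numbers: the shift along the tool's x, y, z in m, then the turn, a rotation vector about the tool's x, y, z in rad, then the opening, from -1 (shut) to 1 (fully open), so that 0 is half open. In form: [[[x, y, z, ax, ay, az, grip], ...]]. A call has 1 to 12 rows; each row shifts and turns the commanded pose from where the row before left it, along the tool's axes as they then stand; what a row does not reach is not made up. A row lasts 1/8 s, in which the tool goes at most 62.5 mm and 10.7 degrees, less where a joint would pass 70% of its speed; a pose out of reach is approached as far as the arm can. A call is refused whole if a number of a shift passes 0.0625 or a number of a turn 0.188, either way. A call with a gripper value outside its range is refused whole. The fingers move at their own pace and stop on an object; "squeeze" is the grip in N (left out, the last holds). Time passes only in rows, so rows that do not move let the fingers close. It gives the time, the measured TCP pose, the force, the opening and the grip force at its end, in the units of the state.
- telemetry.observe(): the state, without advancing time (a new reading comes with each control period).
- optics.get_image(name): name is "scene" or "top" or "wrist"; returns a dict with "image" (480x640x3 uint8, red, green, blue), "range_z" (480x640 float32, m along the optical axis (not along the pixel's ray), 0 where there is no reading), "K" (3x3 intrinsics, pixels), "k1" (the pictures are not rectified: a ray, as slopes to the right and down, at radius r is drawn at 1 + k1 r^2 times it, then the intrinsics apply), "rvec" (rotation vector, rad) and "tvec" (3), from world to camera coordinates, as OpenCV has them; the wrist camera has in their place "hand_eye" (4x4, takes a point from camera to tool coordinates, whose origin is the TCP and whose axes are the flange's). Camera axes: x right, y down, z forward; pixel columns grow to the right and rows downward; lengths in m; the calibration is good to about 2 mm. A picture is of the moment at which its call begins: read the wrist's pose just before it.
- env.close_job(): hands the job in; it is judged then, once.
The state is a dict: "time_s": time; "q": joint angles; "qvel": joint speeds; "joint_efforts": joint torques, N m; "position": TCP position; "tool_rot": TCP orientation; "ft_force": force on the tool from outside, world axes, zero at the start; "wrist_torque": the same for the moment, N m; "grip_width": finger opening in m; "gripper_force": force on a finger pad.
Only numpy, scipy, OpenCV 4.12 (cv2) and the standard library are available. Lean on these libraries where they do the work, as an engineer would, in place of code of your own. Each camera call takes 0.05 s, during which the arm holds its last target. There are 200 camera calls.

## Task

Load the two thin steel discs into the blue specimen magazine: push each one down past the two sprung flaps in its top and set it down inside rather than dropping it, so that they lie flat, one squarely on the other, in the middle of the round white pedestal and the top of the stack meets the red fill line on the window. Leave the thick disc and the other things where they are, and let the flaps spring fully shut at the end.

Things in the scene. Friction and masses are not known exactly. Their poses are not given: they have to be found in the camera images.
- magazine: blue box 130 (x) x 190 (y) x 78 mm high, fixed to the worktop; place and yaw vary. Origin: centre of its underside, z up. Its -x side is a clear window with a red line, middle 39 mm above the origin (19 above the pedestal). Grey roof, 3 mm, with a central slot 66 (x) x 152 (y) mm closed by two flaps. Inside only a flat floor and a round white pedestal 50 mm across and 4 mm high.
- bed (a point): centre of the top of the white pedestal, 20 mm above the magazine's origin; axes of the magazine
- slot (a point): centre of the slot at the top of the roof, 78 mm above the magazine's origin, straight above the pedestal; axes of the magazine. The flaps meet along the line through this point parallel to the magazine's y.
- flap_near (a joint): slippery aluminium flap (friction 0.15) 31 x 148 x 3 mm, hinged along y at the slot's -x edge; 0 = shut, level with the roof, up to 1.45 rad as its edge swings down inside. A light spring shuts it (0.04 Nm at 0, 0.08 at 1.4 rad): both flaps yield to about 3 N at the middle but carry a disc's weight. It sweeps 33 mm below the roof's top, clear of a full stack.
- flap_far (a joint): the same flap, hinged at the slot's +x edge, opening downward likewise
- thin_disc_a: thin steel disc, 33 mm across and 9 mm high, 60 g, lying flat; origin: centre of its underside, z up. It may be the lower or the upper one.
- thin_disc_b: thin polished steel disc, 33 mm across and 10 mm high, 67 g, lying flat; origin: centre of its underside, z up. It may be the lower or the upper one.
- thick_disc: thick steel disc, 38 mm across and 14 mm high, to be left alone; origin: centre of its underside
- big_weight: steel check weight with a knob, 25 mm across, 32 mm high, bystander; origin: centre of its underside
- small_weight: steel check weight with a knob, 20 mm across, 26 mm high, bystander; origin: centre of its underside
- tape: roll of tape lying flat, 67 mm across, 18 mm high, bystander; origin: centre of its underside
- felt_marker: black felt marker 132 mm long (its y), 17 mm thick, lying, bystander; origin: centre of its underside
Mind the look-alikes: they are no part of the job. What is shaped like the thin_disc_a but black or brown is not meant.

How it is judged (in metres and radians):
At the end, for the whole second after the job is handed in: Both thin discs lie flat at rest on the pedestal, one on the other in either order: within 10 mm of the pedestal's centre, 8 mm of each other and 2 mm of their height in the stack, so that the top meets the red line; both flaps shut (below 0.06 rad) (horizontal distance between each of thin_disc_a, thin_disc_b and bed below 0.01 m and horizontal distance between thin_disc_a and thin_disc_b below 0.008 m and angle between each of thin_disc_a, thin_disc_b's own z axis and vertical below 0.1 rad and ((z of thin_disc_a in the frame of bed between -0.002 and 0.002 m and z of thin_disc_b in the frame of bed between 0.007 and 0.011 m) or (z of thin_disc_b in the frame of bed between -0.002 and 0.002 m and z of thin_disc_a in the frame of bed between 0.008 and 0.012 m)) and value of joint each of flap_near, flap_far below 0.06 rad and linear speed of each of thin_disc_a, thin_disc_b below 0.02 m/s); the robot touches nothing.
It fails at once if a thin disc is dropped inside the magazine (moves faster than 0.45 m/s below the flaps) ((z of thin_disc_a in the frame of slot below -0.012 m and horizontal distance between thin_disc_a and bed below 0.05 m and linear speed of thin_disc_a above 0.45 m/s) or (z of thin_disc_b in the frame of slot below -0.012 m and horizontal distance between thin_disc_b and bed below 0.05 m and linear speed of thin_disc_b above 0.45 m/s)).
It fails at once if the thick disc is moved by more than 20 mm (distance of thick_disc from where it was at the start of the episode above 0.02 m).
It fails at once if a bystander (weights, tape, marker) is moved by more than 30 mm (distance of any of big_weight, small_weight, tape, felt_marker from where it was at the start of the episode above 0.03 m).
It also fails if it takes over 59 s, if anything falls off the work surface, if the arm or the gripper's body presses on something with over 40 N, if the wrist force passes 120 N, or if a joint passes its speed limit or range.

## Working session

There is one attempt and no reset: what is moved stays moved. The work goes in short steps, Python scripts to look and compute and a tool call to move; the robot and the scene stay as the last step left them, time stands still between calls to the robot, and variables do not carry over. Pictures are saved under pics/ and viewed, at most 10 in all, crops included, and the job is handed in when it is done.

Besides the shell and the picture viewer there is one more tool, called after "Emit:" as a command line: name --argument value ..., lists and objects as JSON in quotes. send_rows: Moves the arm, as the interface text tells. Its arguments: {"type":"object","properties":{"deltas":{"type":"array"},"squeeze":{"type":"number"}},"required":["deltas"]}

```bash
ls; mkdir -p pics
cat > h.py <<'E'
import numpy as np, cv2
from rig import telemetry, optics, env
def cam(name):
    s=telemetry.observe(); d=optics.get_image(name)
    if name=='wrist':
        T=np.eye(4); T[:3,:3]=s['tool_rot']; T[:3,3]=s['position']; M=T@np.array(d['hand_eye'])
    else:
        R=cv2.Rodrigues(np.array(d['rvec'],float))[0]; M=np.eye(4); M[:3,:3]=R.T; M[:3,3]=-R.T@np.array(d['tvec'],float).ravel()
    d['M']=M; return d
def cloud(d):
    h,w=d['range_z'].shape
    u,v=np.meshgrid(np.arange(w),np.arange(h)); K=np.array(d['K'])
    x=(u-K[0,2])/K[0,0]; y=(v-K[1,2])/K[1,1]; X,Y=x.copy(),y.copy()
    for _ in range(8):
        f=1+d['k1']*(X*X+Y*Y); X,Y=x/f,y/f
    r=np.stack([X,Y,np.ones_like(X)],-1)
    d['ray']=r@d['M'][:3,:3].T
    P=d['M'][:3,3]+d['ray']*d['range_z'][...,None]; P[d['range_z']==0]=np.nan; return P
def onplane(d,u,v,z):
    r=d['ray'][int(v),int(u)]; o=d['M'][:3,3]; return o+r*(z-o[2])/r[2]
def save(n,im): cv2.imwrite(f'pics/{n}.png',cv2.cvtColor(im,cv2.COLOR_RGB2BGR))
E
python3 - <<'E'
from h import *
for n in ['top','scene']:
    d=cam(n); P=cloud(d); save(n,d['image']); print(n,d['M'].round(3).tolist(),d['K'],d['k1'])
print(telemetry.observe())
E
```

```text
pics
top [[-0.025, -0.997, 0.072, 0.446], [-1.0, 0.026, 0.01, 0.065], [-0.011, -0.072, -0.997, 1.47], [0.0, 0.0, 0.0, 1.0]] [[590.66576389   0.         324.66612761]
 [  0.         590.66576389 243.25762526]
 [  0.           0.           1.        ]] -0.1944125974887956
scene [[0.909, -0.253, 0.33, 0.155], [-0.416, -0.562, 0.715, -0.778], [0.004, -0.788, -0.616, 0.828], [0.0, 0.0, 0.0, 1.0]] [[571.66790578   0.         317.47236947]
 [  0.         571.66790578 241.49038463]
 [  0.           0.           1.        ]] -0.17852834120493632
{'time_s': 0.1, 'q': array([ 6.26634015e+01,  2.18365986e+01,  7.43789572e+01, -1.43567127e-03,
        8.38573368e+01, -1.23361203e+01]), 'qvel': array([-0.02868434, -0.15846235, -0.03336733,  0.01984695, -0.0246754 ,
        0.00418801]), 'joint_efforts': array([ 4.41504351e-03, -4.49219477e+01, -2.31659496e+01, -1.92313191e-04,
        3.63977226e-03, -8.53797860e-05]), 'position': array([0.14225901, 0.53104801, 0.25578703]), 'tool_rot': array([[-9.65924295e-01,  2.58824150e-01, -5.62091700e-04],
       [ 2.58824642e-01,  9.65923652e-01, -1.14157976e-03],
       [ 2.47469257e-04, -1.24816281e-03, -9.99999190e-01]]), 'ft_force': array([-0.21676564, -0.11269301,  0.02021611]), 'wrist_torque': array([0.02239315, 0.04326216, 0.06493366]), 'gripper_force': 0.0, 'grip_width': 0.08535669374709992}
```

View pics/top.png

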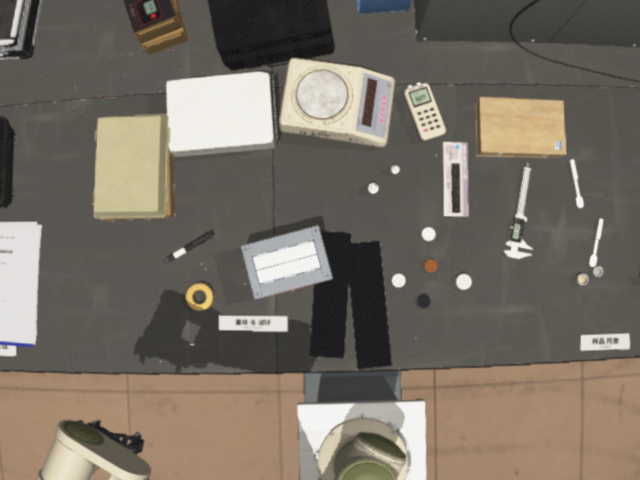

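View pics/scene.png

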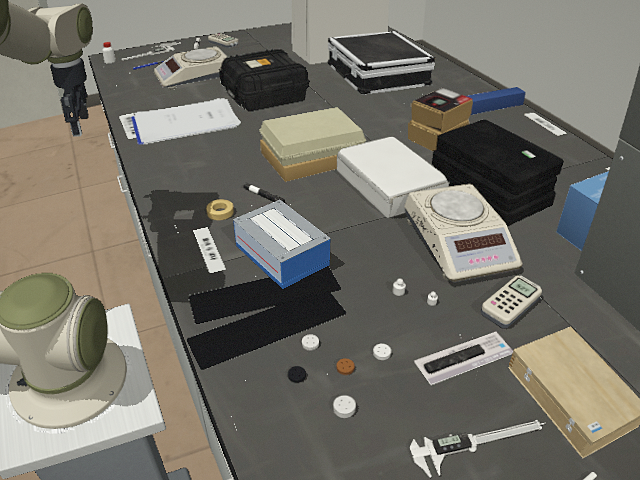

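The top view shows the magazine at about (286,262) px, thin discs at (428,234) and (398,281), and the larger thick disc at (463,282). The brown disc at (431,265) and the black one at (423,301) are look-alikes. The scene view shows the window and red line on the robot-facing side of the magazine.

Run:
```python
from h import *
d=cam('top'); P=cloud(d); Z=P[...,2]; im=d['image']
hsv=cv2.cvtColor(im,cv2.COLOR_RGB2HSV)
for u,v in [(428,234),(398,281),(463,282),(431,265),(423,301),(373,188),(395,170)]:
    w=np.zeros(Z.shape,bool); w[v-13:v+14,u-13:u+14]=1
    m=w&(hsv[...,2]>120) if (u not in(423,)) else w&(Z>0.005)
    zz=Z[v-3:v+4,u-3:u+4]; z=np.nanmedian(zz)
    ys,xs=np.nonzero(m); c=onplane(d,xs.mean(),ys.mean(),z)
    fr=np.array([onplane(d,x,y,z)[:2] for x,y in zip(xs,ys)]).mean(0)
    print((u,v),'z',z.round(4),'c',fr.round(4),'n',m.sum(),'diam', (2*np.sqrt(m.sum()/np.pi)*(1.47-z)/590).round(4))
w=np.zeros(Z.shape,bool); w[215:310,230:340]=1
m=w&(np.abs(Z-0.078)<0.012)
q=P[m]; print(m.sum(),np.median(q[:,2]))
r=cv2.minAreaRect(q[:,:2].astype(np.float32)); print(r)
b=w&(hsv[...,1]<60)&(hsv[...,2]>200)&m
q=P[b]; print('flaps',b.sum(),cv2.minAreaRect(q[:,:2].astype(np.float32)),q.mean(0))
d=cam('scene'); P=cloud(d)
q=P[190:290,225:335].reshape(-1,3); q=q[np.abs(q[:,2]-.078)<.006]
print('scene',cv2.minAreaRect(q[:,:2].astype(np.float32)),np.median(q[:,2]))
for u,v in [(382,352),(310,342),(344,406)]:
    q=P[v-25:v+25,u-25:u+25].reshape(-1,3); z=np.nanmedian(P[v-4:v+4,u-4:u+4,2]); q=q[(q[:,2]>z-.003)&(q[:,2]<z+.004)]; print(z,q.mean(0),cv2.minAreaRect(q[:,:2].astype(np.float32)))
```

```text
(428, 234) z 0.0101 c [ 0.5684 -0.1791] n 181 diam 0.0376
(398, 281) z 0.0095 c [ 0.4553 -0.1   ] n 180 diam 0.0375
(463, 282) z 0.0146 c [ 0.4471 -0.2628] n 224 diam 0.0417
(431, 265) z 0.0078 c [ 0.4894 -0.1821] n 142 diam 0.0333
(423, 301) z 0.0086 c [ 0.4017 -0.1599] n 149 diam 0.0341
(373, 188) z 0.0266 c [ 0.684  -0.0432] n 102 diam 0.0279
(395, 170) z 0.0168 c [ 0.7319 -0.1011] n 72 diam 0.0236
4262 0.077688348196849
((0.504271388053894, 0.17193664610385895), (0.13068066537380219, 0.19082795083522797), 13.612120628356934)
flaps 1695 ((0.5043545961380005, 0.1715576946735382), (0.06976926326751709, 0.14786331355571747), 13.46961498260498) [0.50433608 0.17128471 0.07757293]
scene ((0.5026789903640747, 0.17121687531471252), (0.134569451212883, 0.19590969383716583), 13.290543556213379) 0.07740436841478104
0.009788722563353947 [ 0.56539711 -0.17998246  0.00990833] ((0.565729022026062, -0.18064336478710175), (0.03507202863693237, 0.030371269211173058), 59.521400451660156)
0.009588418814005961 [ 0.45129169 -0.10274524  0.00934574] ((0.45401424169540405, -0.09948478639125824), (0.13866418600082397, 0.03337389975786209), 44.014747619628906)
0.013865422866118082 [ 0.44404767 -0.26375557  0.01381243] ((0.4443686306476593, -0.2631669044494629), (0.03818707913160324, 0.034415170550346375), 63.78752136230469)
```

Emit:
send_rows --deltas '[[[0, 0, 0, 0, 0, -0.166, 0.4], [0, 0, 0, 0, 0, -0.166, 0.4], [0, 0, 0, 0, 0, -0.165, 0.4], [-0.0112, -0.049, 0, 0, 0, 0, 0.4], [-0.0112, -0.049, 0, 0, 0, 0, 0.4], [-0.0112, -0.049, 0, 0, 0, 0, 0.4], [-0.0112, -0.049, 0, 0, 0, 0, 0.4], [-0.0112, -0.049, 0, 0, 0, 0, 0.4], [-0.0112, -0.049, 0, 0, 0, 0, 0.4], [-0.0112, -0.049, 0, 0, 0, 0, 0.4], [-0.0112, -0.049, 0, 0, 0, 0, 0.4], [-0.0112, -0.049, 0, 0, 0, 0, 0.4]]]' --squeeze 80

```text
time_s: 1.7
position: [0.3435, 0.1243, 0.2564]
tool_rot: [[-0.972, -0.233, 0.0], [-0.233, 0.972, 0.0], [-0.0, -0.0, -1.0]]
ft_force: [0.3, 1.1, -0.4]
grip_width: 0.0599
gripper_force: 0.0
```

Emit:
send_rows --deltas '[[[-0.0112, -0.049, 0.01, 0, 0, 0, 0.4], [-0.0112, -0.049, 0.01, 0, 0, 0, 0.4], [-0.0112, -0.049, 0.02, 0, 0, 0, 0.4], [-0.0112, -0.049, 0.02, 0, 0, 0, 0.4], [-0.0112, -0.049, 0.02, 0, 0, 0, 0.4], [0, 0, 0, 0, 0, 0, 0.4], [0, 0, 0, 0, 0, 0, 0.4]]]'

```text
time_s: 2.58
position: [0.4543, -0.0989, 0.1763]
tool_rot: [[-0.973, -0.233, -0.001], [-0.233, 0.973, 0.0], [0.0, 0.001, -1.0]]
ft_force: [0.2, 0.1, 0.4]
grip_width: 0.0603
gripper_force: 0.0
```

```bash
cat >> h.py <<'E'
def st():
    s=telemetry.observe(); print('t',round(s['time_s'],2),'p',s['position'].round(4),'w',round(s['grip_width'],4),'F',s['ft_force'].round(1),'g',round(s['gripper_force'],1),'yaw_y',np.degrees(np.arctan2(-s['tool_rot'][0,1],s['tool_rot'][1,1])).round(2),'z',s['tool_rot'][:,2].round(3)); return s
def to(x,y):
    s=telemetry.observe(); print('tool delta',((np.array([x,y,s['position'][2]])-s['position'])@s['tool_rot']).round(4))
E
python3 - <<'E'
from h import *
st(); d=cam('wrist'); P=cloud(d); save('w1',d['image'])
Z=P[...,2]; m=(np.abs(Z-.0095)<.004)
n,l,s,c=cv2.connectedComponentsWithStats(m.astype(np.uint8))
for i in range(1,n):
    if s[i,4]>300:
        q=P[l==i]; print(s[i],q.mean(0).round(4),cv2.minAreaRect(q[:,:2].astype(np.float32)))
to(.455,-.1)
E
```

```text
t 2.58 p [ 0.4543 -0.0989  0.1763] w 0.0603 F [0.2 0.1 0.4] g 0.0 yaw_y 13.47 z [-0.001  0.    -1.   ]
[ 249  129   40   41 1286] [ 0.3962 -0.1617  0.009 ] ((0.39619094133377075, -0.16155989468097687), (0.032358042895793915, 0.032669879496097565), 12.96377944946289)
[   0  205   29   95 1025] [ 0.5302 -0.3897  0.008 ] ((0.5487403869628906, -0.38660138845443726), (0.029302040114998817, 0.09937307238578796), 87.516357421875)
[ 306  210   38   37 1099] [ 0.4505 -0.1011  0.0089] ((0.45080047845840454, -0.10085339844226837), (0.03248929604887962, 0.03253043070435524), 13.615096092224121)
[ 209  226   38   36 1072] [ 0.4843 -0.1818  0.0089] ((0.48473837971687317, -0.18184810876846313), (0.03237893059849739, 0.03327153995633125), 55.592742919921875)
[483 275 157  68 783] [0.4613 0.1099 0.0097] ((0.4504646062850952, 0.12486651539802551), (0.061569441109895706, 0.16457627713680267), 37.77167510986328)
tool delta [-0.0003 -0.0016 -0.    ]
```

View pics/w1.png

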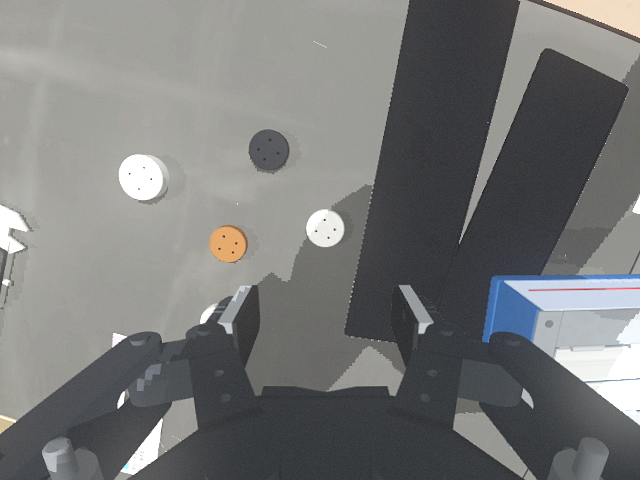

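The wrist view shows the light disc at (325,228), its pads at about (245,290) and (405,290), and the brown and black look-alikes to its left. I'll descend part-way and check the pad tips by range.

Emit:
send_rows --deltas '[[[0.001, -0.001, 0.04, 0, 0, 0, 0.1], [0.001, -0.001, 0.04, 0, 0, 0, 0.1], [0, 0, 0.03, 0, 0, 0, 0.1], [0, 0, 0, 0, 0, 0, 0.1]]]'

```text
time_s: 3.12
position: [0.4524, -0.1005, 0.0658]
tool_rot: [[-0.972, -0.234, -0.003], [-0.234, 0.972, 0.001], [0.002, 0.002, -1.0]]
ft_force: [0.1, -0.5, 0.1]
grip_width: 0.0466
gripper_force: 0.0
```

Run:
```python
from h import *
s=st(); d=cam('wrist'); P=cloud(d); save('w2',d['image'])
T=(P-s['position'])@s['tool_rot']
m=(np.abs(T[...,0])<.03)&(np.abs(T[...,1])<.06)&(T[...,2]<.036)&(T[...,2]>0)
for sg in (-1,1):
    k=m&(np.sign(T[...,1])==sg); q=T[k]; print(sg,k.sum(),'x',np.percentile(q[:,0],[2,98]).round(4),'y',np.percentile(abs(q[:,1]),[2,98]).round(4),'tipz',np.percentile(q[:,2],[50,95,99,100]).round(4))
Z=P[...,2]; m=(np.abs(Z-.0095)<.003)
n,l,ss,c=cv2.connectedComponentsWithStats(m.astype(np.uint8))
for i in range(1,n):
    if ss[i,4]>300: print(ss[i],P[l==i].mean(0).round(4),T[l==i].mean(0).round(4),cv2.minAreaRect(P[l==i][:,:2].astype(np.float32)))
```

```text
t 3.12 p [ 0.4524 -0.1005  0.0658] w 0.0466 F [ 0.1 -0.5  0.1] g 0.0 yaw_y 13.55 z [-0.003  0.001 -1.   ]
-1 924 x [-0.0079  0.0133] y [0.0238 0.0372] tipz [0.0087 0.0195 0.0215 0.0229]
1 924 x [-0.0081  0.0133] y [0.0226 0.0359] tipz [0.0086 0.0193 0.0216 0.0233]
[ 203  119   65   66 3330] [ 0.3963 -0.1616  0.009 ] [ 0.0687 -0.0464  0.0569] ((0.3966065049171448, -0.16173499822616577), (0.03261176124215126, 0.032811932265758514), 60.10134506225586)
[ 33 161  46  69 533] [ 0.4369 -0.2487  0.0096] [ 0.0497 -0.1406  0.0561] ((0.43834611773490906, -0.25210246443748474), (0.037554170936346054, 0.017292549833655357), 22.235288619995117)
[ 298  247   58   57 2569] [ 0.4502 -0.1007  0.0089] [0.0021 0.0002 0.0569] ((0.4507122337818146, -0.1007184237241745), (0.0327443890273571, 0.032623641192913055), 74.08827209472656)
[ 148  271   58   54 2375] [ 0.4843 -0.1815  0.0089] [-0.0121 -0.0863  0.0567] ((0.48466232419013977, -0.18177853524684906), (0.032656606286764145, 0.03300570696592331), 61.986412048339844)
[568 340  72  44 592] [0.4628 0.0755 0.0094] [-0.0515  0.1685  0.0566] ((0.4592713415622711, 0.0802350640296936), (0.02260017767548561, 0.051974426954984665), 44.072296142578125)
```

View pics/w2.png

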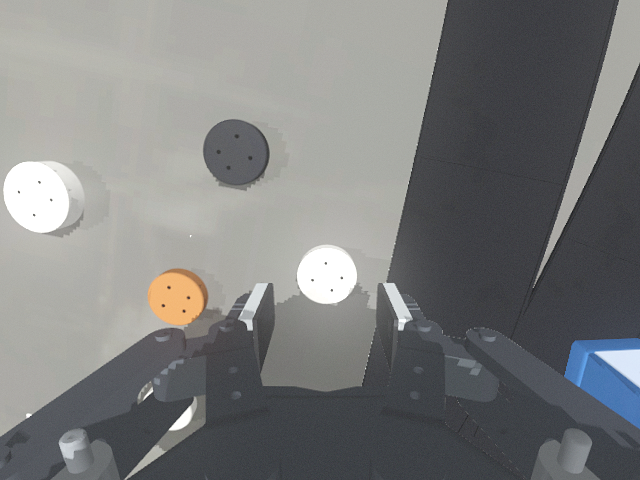

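The pads straddle the light disc at (327,274) centrally, with the brown disc at (178,296) clear of them. Now I'll descend and grip.

Emit:
send_rows --deltas '[[[0, 0, 0.02, 0, 0, 0, 0.1], [0, 0, 0.019, 0, 0, 0, 0.1], [0, 0, 0, 0, 0, 0, 0.1], [0, 0, 0, 0, 0, 0, -0.5], [0, 0, 0, 0, 0, 0, -0.5], [0, 0, 0, 0, 0, 0, -0.5], [0, 0, 0, 0, 0, 0, -0.5]]]' --squeeze 80

```text
time_s: 4.05
position: [0.4538, -0.1018, 0.0293]
tool_rot: [[-0.972, -0.233, 0.003], [-0.233, 0.972, -0.001], [-0.002, -0.002, -1.0]]
ft_force: [-0.8, 2.8, 10.6]
grip_width: 0.0276
gripper_force: 78.3
```

Emit:
send_rows --deltas '[[[0, 0, -0.03, 0, 0, 0, -0.5], [0, 0, -0.06, 0, 0, 0, -0.5], [0, 0, -0.06, 0, 0, 0, -0.5], [0, 0.03, 0, 0, 0, 0, -0.5], [0, 0.03, 0, 0, 0, 0, -0.5], [0, 0, 0, 0, 0, 0, -0.5]]]'

```text
time_s: 4.8
position: [0.4386, -0.042, 0.1786]
tool_rot: [[-0.972, -0.235, 0.001], [-0.235, 0.972, -0.0], [-0.001, -0.001, -1.0]]
ft_force: [-0.2, -1.4, -1.3]
grip_width: 0.0275
gripper_force: 79.0
```

Run:
```python
from h import *
s=st(); d=cam('wrist'); P=cloud(d); save('w3',d['image'])
T=(P-s['position'])@s['tool_rot']
m=(np.abs(T[...,0])<.03)&(np.abs(T[...,1])<.016)&(T[...,2]<.036)&(T[...,2]>0)
q=T[m]; print('held',m.sum(),'x',np.percentile(q[:,0],[2,98]).round(4),'y',np.percentile(q[:,1],[2,98]).round(4),'z',np.percentile(q[:,2],[5,50,95]).round(4))
m=(np.abs(P[...,2]-.0778)<.006)&(np.hypot(P[...,0]-.504,P[...,1]-.1715)<.13)
print(m.sum(),cv2.minAreaRect(P[m][:,:2].astype(np.float32)))
to(.504,.1715)
```

```text
t 4.8 p [ 0.4386 -0.042   0.1786] w 0.0275 F [-0.2 -1.4 -1.3] g 79.0 yaw_y 13.61 z [ 0.001 -0.    -1.   ]
held 4520 x [-0.0117  0.0185] y [-0.0142  0.0142] z [0.0058 0.0204 0.0232]
12741 ((0.4974576234817505, 0.16541583836078644), (0.12465960532426834, 0.1829117238521576), 13.981949806213379)
tool delta [-1.133e-01  1.932e-01 -1.000e-04]
```

View pics/w3.png

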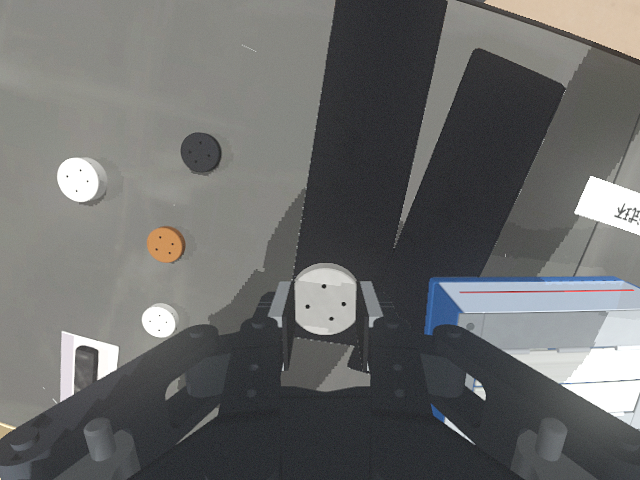

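The grip width of 27.5 mm is less than the disc's 33 mm. In the picture the disc at (325,299) sits between the pads but perhaps forward of them, so I'll measure how it is held.

Run:
```python
from h import *
s=st(); d=cam('wrist'); P=cloud(d); save('w3c',cv2.resize(d['image'][240:400,230:420],None,fx=4,fy=3.6,interpolation=cv2.INTER_CUBIC)[:600,:760])
T=(P-s['position'])@s['tool_rot']
print('u,v grid of T along column 325'); 
for v in range(255,345,8): print(v,T[v,325].round(4))
for u in range(270,385,8): print(u,T[300,u].round(4))
b=np.zeros(T.shape[:2],bool); b[268:330,302:350]=1
q=T[b&(T[...,2]<.04)]; A=np.c_[q[:,:2],np.ones(len(q))]; print('plane',np.linalg.lstsq(A,q[:,2],rcond=None)[0])
```

```text
t 4.85 p [ 0.4392 -0.0429  0.1784] w 0.0273 F [0.  0.  0.1] g 79.0 yaw_y 13.56 z [ 0.002 -0.001 -1.   ]
u,v grid of T along column 325
255 [-0.0228 -0.0008  0.1747]
263 [ 0.0192 -0.0006  0.0269]
271 [ 0.0174 -0.0006  0.0212]
279 [ 0.0142 -0.0006  0.0197]
287 [ 0.0106 -0.0006  0.0191]
295 [ 0.0066 -0.0006  0.0197]
303 [ 0.0021 -0.0006  0.0209]
311 [-0.0016 -0.0006  0.0204]
319 [-0.0063 -0.0006  0.0216]
327 [-0.0102 -0.0006  0.021 ]
335 [-0.1066 -0.0009  0.1767]
343 [-0.1166 -0.0009  0.1782]
270 [ 0.0092 -0.0233  0.0087]
278 [ 0.0125 -0.0189  0.0016]
286 [ 0.0131 -0.0156  0.0003]
294 [ 0.0062 -0.0141  0.0152]
302 [ 0.0037 -0.011   0.0207]
310 [ 0.0038 -0.0074  0.0204]
318 [ 0.0044 -0.0038  0.0191]
326 [ 0.0033 -0.0002  0.0214]
334 [0.0037 0.0034 0.0206]
342 [0.0039 0.007  0.0202]
350 [0.0034 0.0107 0.0213]
358 [0.0096 0.0129 0.0079]
366 [0.0131 0.0152 0.0003]
374 [ 0.0134  0.0182 -0.0004]
382 [0.009  0.023  0.0091]
plane [0.0269693  0.00397211 0.02051253]
```

View pics/w3c.png

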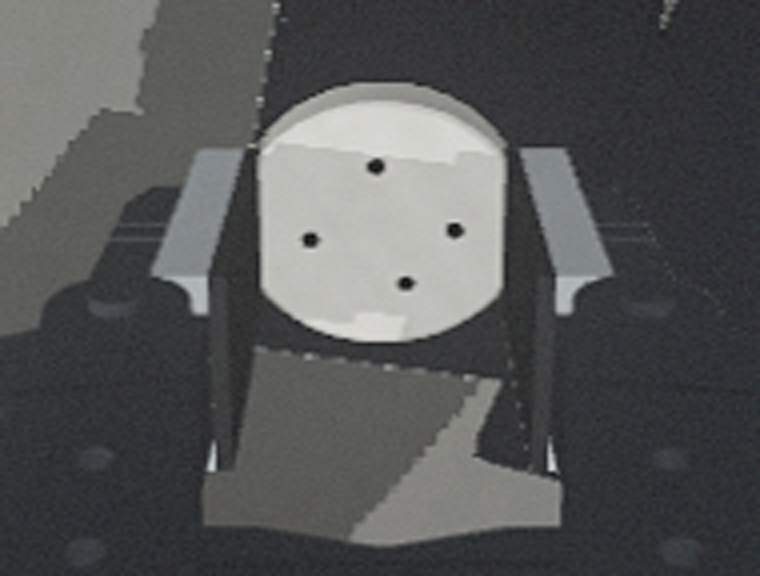

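The close-up shows the disc held flat and centred between compliant pads at roughly (380,220) in the crop; the small width reading comes from pad compression. Next I'll go beyond the magazine for a clear close look at its roof.

Emit:
send_rows --deltas '[[[-0.038, 0.039, -0.015, 0, 0, 0, -0.5], [-0.038, 0.039, -0.015, 0, 0, 0, -0.5], [-0.038, 0.039, -0.015, 0, 0, 0, -0.5], [-0.038, 0.039, -0.015, 0, 0, 0, -0.5], [-0.038, 0.039, -0.01, 0, 0, 0, -0.5], [0, 0, 0, 0, 0, 0, -0.5], [0, 0, 0, 0, 0, 0, -0.5]]]' --squeeze 70

```text
time_s: 5.78
position: [0.5786, 0.1897, 0.247]
tool_rot: [[-0.973, -0.232, -0.001], [-0.232, 0.973, -0.0], [0.001, -0.0, -1.0]]
ft_force: [-0.2, -1.5, -1.5]
grip_width: 0.0276
gripper_force: 79.0
```

Run:
```python
from h import *
s=st(); d=cam('wrist'); P=cloud(d); save('w4',d['image'])
T=(P-s['position'])@s['tool_rot']
m=(np.abs(P[...,2]-.0778)<.006)&(np.hypot(P[...,0]-.504,P[...,1]-.1715)<.13)
r=cv2.minAreaRect(P[m][:,:2].astype(np.float32)); print(m.sum(),r,np.median(P[m][:,2]))
c=np.array(r[0]); b=np.array([-.0024*-.972,-.0024*-.233])*1.0
print('corrected',c+b); to(*(c+b)); ys,xs=np.nonzero(m); print(xs.min(),xs.max(),ys.min(),ys.max())
```

```text
t 5.78 p [0.5786 0.1897 0.247 ] w 0.0276 F [-0.2 -1.5 -1.5] g 79.0 yaw_y 13.44 z [-0.001 -0.    -1.   ]
35498 ((0.4999237656593323, 0.17050403356552124), (0.12960948050022125, 0.19119893014431), 13.393148422241211) 0.07791533306953236
corrected [0.50225657 0.17106323]
tool delta [ 0.0783 -0.0001  0.0001]
207 445 53 214
```

View pics/w4.png

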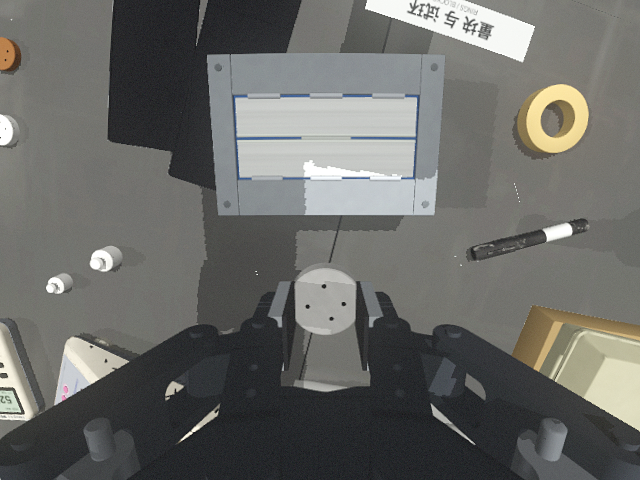

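The magazine roof spans (207–445, 53–214) px and measures 129.6 x 191 mm, which matches the given size. I'll go over the slot and push through slowly.

Emit:
send_rows --deltas '[[[0.039, 0, 0.03, 0, 0, 0, -0.5], [0.039, 0, 0.03, 0, 0, 0, -0.5], [0, 0, 0.04, 0, 0, 0, -0.5], [0, 0, 0.03, 0, 0, 0, -0.5], [0, 0, 0, 0, 0, 0, -0.5]]]'

```text
time_s: 6.45
position: [0.5016, 0.1711, 0.1162]
tool_rot: [[-0.973, -0.231, -0.004], [-0.231, 0.973, -0.001], [0.004, 0.0, -1.0]]
ft_force: [0.3, -0.5, 0.2]
grip_width: 0.0274
gripper_force: 79.0
```

Emit:
send_rows --deltas '[[[0, 0, 0.01, 0, 0, 0, -0.5], [0, 0, 0.01, 0, 0, 0, -0.5], [0, 0, 0.01, 0, 0, 0, -0.5], [0, 0, 0.01, 0, 0, 0, -0.5], [0, 0, 0.01, 0, 0, 0, -0.5], [0, 0, 0.01, 0, 0, 0, -0.5], [0, 0, 0, 0, 0, 0, -0.5], [0, 0, 0, 0, 0, 0, -0.5]]]'

```text
time_s: 7.45
position: [0.5023, 0.1723, 0.0569]
tool_rot: [[-0.972, -0.233, -0.001], [-0.233, 0.972, -0.0], [0.001, 0.0, -1.0]]
ft_force: [-0.5, 0.2, -4.3]
grip_width: 0.0274
gripper_force: 83.4
```

Run:
```python
from h import *
st(); to(.5023,.1711)
```

```text
t 7.45 p [0.5023 0.1723 0.0569] w 0.0274 F [-0.5  0.2 -4.3] g 83.4 yaw_y 13.48 z [-0.001 -0.    -1.   ]
tool delta [ 0.0003 -0.0011  0.    ]
```

Emit:
send_rows --deltas '[[[0, 0, 0.003, 0, 0, 0, -0.5], [0, 0, 0.002, 0, 0, 0, -0.5], [0, 0, 0.001, 0, 0, 0, -0.5], [0, 0, 0, 0, 0, 0, -0.5]]]'

```text
time_s: 7.95
position: [0.5028, 0.1723, 0.0514]
tool_rot: [[-0.972, -0.233, 0.0], [-0.233, 0.972, 0.0], [-0.0, -0.0, -1.0]]
ft_force: [0.2, 0.5, -0.1]
grip_width: 0.0275
gripper_force: 81.5
```

Emit:
send_rows --deltas '[[[0, 0, 0.001, 0, 0, 0, -0.5], [0, 0, 0, 0, 0, 0, -0.5]]]'

```text
time_s: 8.2
position: [0.5027, 0.1723, 0.0503]
tool_rot: [[-0.972, -0.233, 0.0], [-0.233, 0.972, -0.0], [-0.0, -0.0, -1.0]]
ft_force: [1.2, -0.5, 0.2]
grip_width: 0.0276
gripper_force: 81.4
```

Emit:
send_rows --deltas '[[[0, 0, 0.001, 0, 0, 0, -0.5], [0, 0, 0, 0, 0, 0, -0.5]]]'

```text
time_s: 8.45
position: [0.5028, 0.1723, 0.0494]
tool_rot: [[-0.972, -0.233, 0.0], [-0.233, 0.972, 0.0], [-0.0, -0.0, -1.0]]
ft_force: [-0.1, -0.2, 2.4]
grip_width: 0.0269
gripper_force: 81.6
```

Emit:
send_rows --deltas '[[[0, 0, 0.0005, 0, 0, 0, -0.3], [0, 0, 0, 0, 0, 0, -0.25], [0, 0, 0, 0, 0, 0, -0.2], [0, 0, 0, 0, 0, 0, -0.15], [0, 0, 0, 0, 0, 0, -0.1], [0, 0, 0, 0, 0, 0, 0.0], [0, 0, 0, 0, 0, 0, 0.0]]]'

```text
time_s: 9.32
position: [0.5026, 0.1723, 0.0487]
tool_rot: [[-0.972, -0.233, -0.0], [-0.233, 0.972, -0.0], [0.0, 0.0, -1.0]]
ft_force: [0.4, 0.7, -1.0]
grip_width: 0.0425
gripper_force: 3.5
```

Emit:
send_rows --deltas '[[[0, 0, -0.004, 0, 0, 0, 0.0], [0, 0, -0.008, 0, 0, 0, 0.0], [0, 0, -0.015, 0, 0, 0, 0.0], [0, 0, -0.02, 0, 0, 0, 0.0], [0, 0, -0.03, 0, 0, 0, 0.0], [0, 0, -0.04, 0, 0, 0, 0.0], [0, 0, -0.04, 0, 0, 0, 0.0], [0, 0, 0, 0, 0, 0, 0.0]]]'

```text
time_s: 10.32
position: [0.5038, 0.1725, 0.2101]
tool_rot: [[-0.972, -0.233, 0.008], [-0.233, 0.972, 0.001], [-0.008, -0.001, -1.0]]
ft_force: [-0.2, -0.0, -0.2]
grip_width: 0.043
gripper_force: 0.0
```

Run:
```python
from h import *
st(); d=cam('scene'); P=cloud(d)
save('s2',cv2.resize(d['image'][190:360,180:400],None,fx=3.5,fy=3.5,interpolation=cv2.INTER_CUBIC)[:600,:770])
to(.5660,-.1798)
```

```text
t 10.32 p [0.5038 0.1725 0.2101] w 0.043 F [-0.2 -0.  -0.2] g 0.0 yaw_y 13.48 z [ 0.008  0.001 -1.   ]
tool delta [ 2.080e-02 -3.572e-01  1.000e-04]
```

View pics/s2.png

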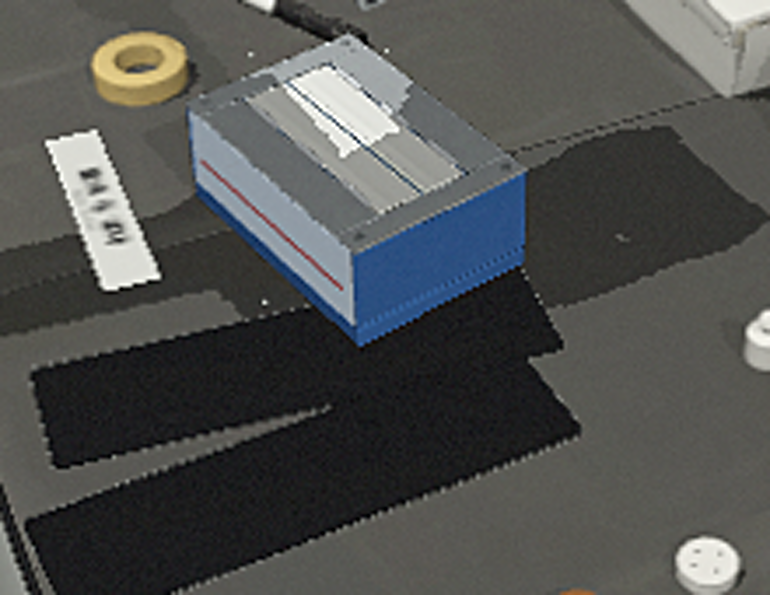

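The flaps are shut at about (365,135) in the crop and the gripper is empty. Now for the second disc.

Emit:
send_rows --deltas '[[[0.003, -0.051, 0, 0, 0, 0, 0.1], [0.003, -0.051, 0, 0, 0, 0, 0.1], [0.003, -0.051, 0, 0, 0, 0, 0.1], [0.003, -0.051, 0.01, 0, 0, 0, 0.1], [0.003, -0.051, 0.03, 0, 0, 0, 0.1], [0.003, -0.051, 0.04, 0, 0, 0, 0.1], [0.003, -0.051, 0.05, 0, 0, 0, 0.1], [0, 0, 0, 0, 0, 0, 0.1], [0, 0, 0, 0, 0, 0, 0.1]]]' --squeeze 80

```text
time_s: 11.5
position: [0.5638, -0.1711, 0.0836]
tool_rot: [[-0.972, -0.233, -0.001], [-0.233, 0.972, 0.001], [0.0, 0.001, -1.0]]
ft_force: [0.3, 0.0, 1.5]
grip_width: 0.047
gripper_force: 0.0
```

Run:
```python
from h import *
s=st(); d=cam('wrist'); P=cloud(d); save('w5',d['image'])
T=(P-s['position'])@s['tool_rot']
Z=P[...,2]; m=(np.abs(Z-.01)<.003)
n,l,ss,c=cv2.connectedComponentsWithStats(m.astype(np.uint8))
for i in range(1,n):
    if ss[i,4]>300: print(ss[i],P[l==i].mean(0).round(4),T[l==i].mean(0).round(4),cv2.minAreaRect(P[l==i][:,:2].astype(np.float32)))
```

```text
t 11.5 p [ 0.5638 -0.1711  0.0836] w 0.047 F [0.3 0.  1.5] g 0.0 yaw_y 13.47 z [-0.001  0.001 -1.   ]
[ 311  102   59   61 2834] [ 0.4851 -0.182   0.009 ] [0.0791 0.0077 0.0747] ((0.4852220118045807, -0.1819130927324295), (0.03222822770476341, 0.032193101942539215), 13.201008796691895)
[ 287  239   53   53 2193] [ 0.5636 -0.1793  0.0099] [ 0.0022 -0.008   0.0737] ((0.5642073750495911, -0.17924058437347412), (0.03218628838658333, 0.03286333382129669), 84.92135620117188)
[166 311  36  28 642] [ 0.6211 -0.2508  0.0109] [-0.0372 -0.0909  0.0727] ((0.6230332255363464, -0.2522728145122528), (0.022083600983023643, 0.015172948129475117), 88.42745208740234)
[149 412  37  46 610] [ 0.7189 -0.2525  0.0114] [-0.1319 -0.1154  0.0721] ((0.7187988758087158, -0.25061988830566406), (0.01300364825874567, 0.051807329058647156), 63.65435028076172)
```

View pics/w5.png

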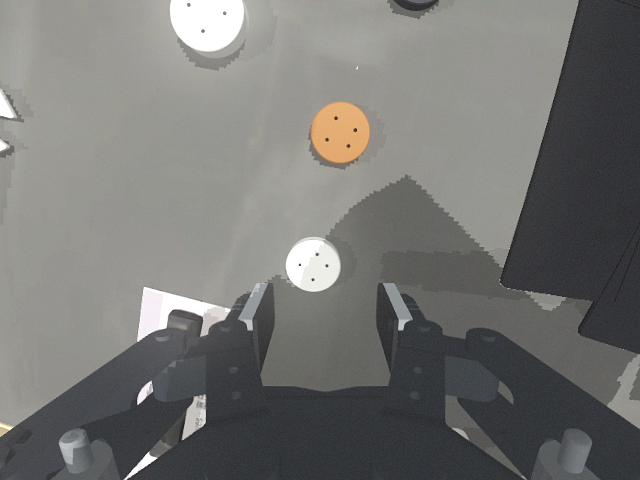

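The thin disc is at (313,265) px, needing 7.5 mm in tool y; the brown disc at (340,133) is clear. Now I'll shift, descend and grip.

Emit:
send_rows --deltas '[[[0, -0.0075, 0, 0, 0, 0, 0.1], [0, 0, 0.02, 0, 0, 0, 0.1], [0, 0, 0.02, 0, 0, 0, 0.1], [0, 0, 0.013, 0, 0, 0, 0.1], [0, 0, 0, 0, 0, 0, 0.1], [0, 0, 0, 0, 0, 0, -0.5], [0, 0, 0, 0, 0, 0, -0.5], [0, 0, 0, 0, 0, 0, -0.5], [0, 0, 0, 0, 0, 0, -0.5]]]' --squeeze 80

```text
time_s: 12.68
position: [0.5663, -0.1791, 0.032]
tool_rot: [[-0.972, -0.233, 0.002], [-0.233, 0.972, -0.001], [-0.002, -0.002, -1.0]]
ft_force: [-1.7, 0.2, 5.7]
grip_width: 0.0263
gripper_force: 78.5
```

Emit:
send_rows --deltas '[[[0, 0, -0.03, 0, 0, 0, -0.5], [0, 0, -0.05, 0, 0, 0, -0.5], [0, 0, -0.05, 0, 0, 0, -0.5], [0, 0, -0.02, 0, 0, 0, -0.5], [0, 0, 0, 0, 0, 0, -0.5]]]'

```text
time_s: 13.3
position: [0.5662, -0.179, 0.1824]
tool_rot: [[-0.972, -0.233, 0.003], [-0.233, 0.972, -0.002], [-0.003, -0.003, -1.0]]
ft_force: [0.9, -0.7, -1.1]
grip_width: 0.0268
gripper_force: 78.9
```

Run:
```python
from h import *
s=st(); d=cam('wrist'); P=cloud(d)
T=(P-s['position'])@s['tool_rot']
for v in range(255,345,6): print(v,T[v,325].round(4))
b=np.zeros(T.shape[:2],bool); b[274:326,304:346]=1
q=T[b&(T[...,2]<.04)]; A=np.c_[q[:,:2],np.ones(len(q))]; print(len(q),'plane',np.linalg.lstsq(A,q[:,2],rcond=None)[0])
to(.5027,.1720)
```

```text
t 13.3 p [ 0.5662 -0.179   0.1824] w 0.0268 F [ 0.9 -0.7 -1.1] g 78.9 yaw_y 13.48 z [ 0.003 -0.002 -1.   ]
255 [-0.025  -0.0008  0.1819]
261 [-0.0312 -0.0008  0.1827]
267 [ 0.0183 -0.0006  0.0237]
273 [ 0.016  -0.0006  0.0223]
279 [ 0.0133 -0.0006  0.0219]
285 [ 0.0095 -0.0006  0.0243]
291 [ 0.0071 -0.0006  0.023 ]
297 [ 0.0047 -0.0006  0.0216]
303 [ 0.0014 -0.0006  0.0223]
309 [-0.0016 -0.0006  0.0223]
315 [-0.0047 -0.0006  0.0224]
321 [-0.0075 -0.0006  0.0218]
327 [-0.0109 -0.0007  0.0224]
333 [-0.0137 -0.0007  0.0216]
339 [-0.1145 -0.0009  0.1824]
2176 plane [0.0035485  0.00041712 0.0221717 ]
tool delta [-2.050e-02  3.558e-01 -2.000e-04]
```

Emit:
send_rows --deltas '[[[-0.0028, 0.051, -0.005, 0, 0, 0, -0.5], [-0.0028, 0.051, 0, 0, 0, 0, -0.5], [-0.0028, 0.051, 0, 0, 0, 0, -0.5], [-0.0028, 0.051, 0, 0, 0, 0, -0.5], [-0.0028, 0.051, 0, 0, 0, 0, -0.5], [-0.0028, 0.0505, 0, 0, 0, 0, -0.5], [-0.0028, 0.05, 0, 0, 0, 0, -0.5], [0, 0, 0.02, 0, 0, 0, -0.5], [0, 0, 0.02, 0, 0, 0, -0.5], [0, 0, 0, 0, 0, 0, -0.5]]]'

```text
time_s: 14.6
position: [0.5008, 0.1714, 0.1434]
tool_rot: [[-0.972, -0.233, -0.005], [-0.233, 0.972, -0.001], [0.005, 0.001, -1.0]]
ft_force: [-0.1, 0.1, -0.8]
grip_width: 0.0262
gripper_force: 79.0
```

Run:
```python
from h import *
st(); to(.5023,.1720)
```

```text
t 14.6 p [0.5008 0.1714 0.1434] w 0.0262 F [-0.1  0.1 -0.8] g 79.0 yaw_y 13.49 z [-0.005 -0.001 -1.   ]
tool delta [-0.0016  0.0003 -0.    ]
```

Emit:
send_rows --deltas '[[[0, 0, 0.015, 0, 0, 0, -0.5], [0, 0, 0.01, 0, 0, 0, -0.5], [0, 0, 0.01, 0, 0, 0, -0.5], [0, 0, 0.01, 0, 0, 0, -0.5], [0, 0, 0.01, 0, 0, 0, -0.5], [0, 0, 0.01, 0, 0, 0, -0.5], [0, 0, 0.008, 0, 0, 0, -0.5], [0, 0, 0, 0, 0, 0, -0.5], [0, 0, 0, 0, 0, 0, -0.5]]]'

```text
time_s: 15.72
position: [0.5014, 0.1714, 0.0721]
tool_rot: [[-0.972, -0.233, -0.002], [-0.233, 0.972, -0.0], [0.002, 0.0, -1.0]]
ft_force: [-0.2, -0.2, -4.2]
grip_width: 0.0264
gripper_force: 84.1
```

Emit:
send_rows --deltas '[[[0, 0, 0.004, 0, 0, 0, -0.5], [0, 0, 0.003, 0, 0, 0, -0.5], [0, 0, 0.002, 0, 0, 0, -0.5], [0, 0, 0, 0, 0, 0, -0.5]]]'

```text
time_s: 16.23
position: [0.5021, 0.1714, 0.0635]
tool_rot: [[-0.972, -0.233, 0.0], [-0.233, 0.972, 0.0], [-0.0, -0.0, -1.0]]
ft_force: [1.1, -0.2, -1.3]
grip_width: 0.0264
gripper_force: 82.6
```

Emit:
send_rows --deltas '[[[0, 0, 0.001, 0, 0, 0, -0.5], [0, 0, 0, 0, 0, 0, -0.5]]]'

```text
time_s: 16.48
position: [0.502, 0.1714, 0.0626]
tool_rot: [[-0.972, -0.233, 0.0], [-0.233, 0.972, 0.0], [-0.0, -0.0, -1.0]]
ft_force: [-0.1, 0.5, -0.3]
grip_width: 0.0265
gripper_force: 81.9
```

Emit:
send_rows --deltas '[[[0, 0, 0.001, 0, 0, 0, -0.5], [0, 0, 0, 0, 0, 0, -0.5]]]'

```text
time_s: 16.73
position: [0.5019, 0.1715, 0.0615]
tool_rot: [[-0.972, -0.233, -0.0], [-0.233, 0.972, 0.0], [0.0, 0.0, -1.0]]
ft_force: [0.3, 0.5, -0.7]
grip_width: 0.0262
gripper_force: 81.8
```

Emit:
send_rows --deltas '[[[0, 0, 0.001, 0, 0, 0, -0.5], [0, 0, 0, 0, 0, 0, -0.5]]]'

```text
time_s: 16.98
position: [0.5021, 0.1715, 0.061]
tool_rot: [[-0.972, -0.233, 0.001], [-0.233, 0.972, 0.0], [-0.001, -0.0, -1.0]]
ft_force: [-0.1, 0.2, 5.6]
grip_width: 0.0262
gripper_force: 83.1
```

Emit:
send_rows --deltas '[[[0, 0, 0.0005, 0, 0, 0, -0.5], [0, 0, 0, 0, 0, 0, -0.5]]]'

```text
time_s: 17.23
position: [0.5021, 0.1715, 0.061]
tool_rot: [[-0.972, -0.233, 0.001], [-0.233, 0.972, 0.0], [-0.001, -0.0, -1.0]]
ft_force: [-3.0, -0.0, 10.8]
grip_width: 0.0264
gripper_force: 83.7
```

Contact came at the expected stack height. Now release and withdraw.

Emit:
send_rows --deltas '[[[0, 0, -0.0005, 0, 0, 0, -0.3], [0, 0, 0, 0, 0, 0, -0.25], [0, 0, 0, 0, 0, 0, -0.2], [0, 0, 0, 0, 0, 0, -0.15], [0, 0, 0, 0, 0, 0, -0.1], [0, 0, 0, 0, 0, 0, 0.0], [0, 0, 0, 0, 0, 0, 0.0]]]'

```text
time_s: 18.1
position: [0.5019, 0.1714, 0.0605]
tool_rot: [[-0.972, -0.233, -0.0], [-0.233, 0.972, -0.0], [0.0, 0.0, -1.0]]
ft_force: [-0.1, 0.4, -1.7]
grip_width: 0.0427
gripper_force: 3.6
```

Emit:
send_rows --deltas '[[[0, 0, -0.004, 0, 0, 0, 0.0], [0, 0, -0.008, 0, 0, 0, 0.0], [0, 0, -0.015, 0, 0, 0, 0.0], [0, 0, -0.02, 0, 0, 0, 0.0], [0, 0, -0.03, 0, 0, 0, 0.0], [0, 0, -0.04, 0, 0, 0, 0.0], [-0.03, 0.02, -0.03, 0, 0, 0, 0.0], [-0.05, 0.0, 0, 0, 0, 0, 0.0], [-0.01, 0.0, 0, 0, 0, 0, 0.0], [0, 0, 0, 0, 0, 0, 0.0], [0, 0, 0, 0, 0, 0, 0.0]]]'

```text
time_s: 19.48
position: [0.5839, 0.2117, 0.208]
tool_rot: [[-0.972, -0.233, -0.0], [-0.233, 0.972, -0.0], [0.0, 0.0, -1.0]]
ft_force: [-0.8, 0.2, -0.2]
grip_width: 0.043
gripper_force: 0.0
```

Run:
```python
from h import *
s=st(); d=cam('wrist'); P=cloud(d); a=d['image']
m=(np.hypot(P[...,0]-.5,P[...,1]-.1705)<.06); q=P[m]; print('flap z pct',np.nanpercentile(q[:,2],[1,10,50,90,99]).round(4))
b=cam('scene')['image'][200:300,225:345]
b=cv2.resize(b,(420,350),interpolation=cv2.INTER_CUBIC); a=cv2.resize(a,(380,285))
o=np.zeros((350,800,3),np.uint8); o[:,:420]=b; o[:285,420:]=a; save('fin',o)
```

```text
t 19.48 p [0.5839 0.2117 0.208 ] w 0.043 F [-0.8  0.2 -0.2] g 0.0 yaw_y 13.47 z [-0. -0. -1.]
flap z pct [0.0158 0.0768 0.0778 0.0789 0.0803]
```

View pics/fin.png

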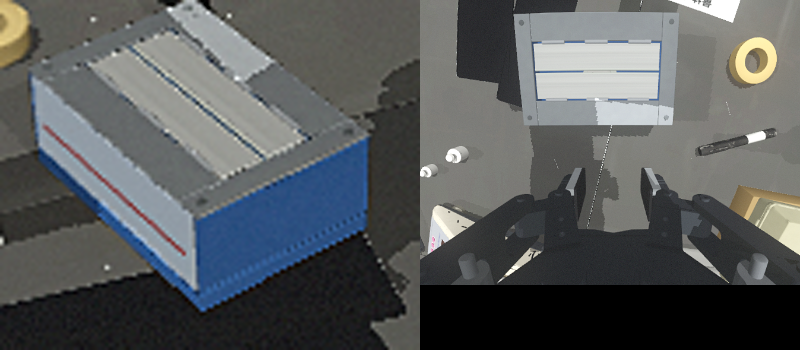

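The left panel shows both flaps level with the roof at about (200,95). The right panel shows an empty gripper, clear of everything. The contact heights (0.0494 m and 0.061 m) match a two-disc stack, so I'm handing in.

```bash
python3 -c "
from rig import env
print(env.close_job())"
```

```text
the job is handed in; nothing more can be done
None
```

I set both thin discs down one on the other on the pedestal, the flaps are shut, and I handed the job in at about 19.5 s; the stack itself I checked only by contact heights, not through the window, and no verdict came back.

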